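# Vent the vacuum drying box and crack its lid

## Task

Vent the vacuum drying box: swing the sprung lever of its vent valve out to its stop, keep it there for one second, and let it return home. Then take the clear lid by its handle, pull it free from its sticky seal without letting it fly up more than a hand's breadth (80 mm), and hold it about three centimetres (2 to 4.5 cm) straight above its seat on the box, level and still, touching nothing but the gripper: finish while holding it so. Leave the other things on the bench where they stand.

Things in the scene. Friction and masses are not known exactly. Their poses are not given: they have to be found in the camera images.
- drybox: vacuum drying box, fixed on the bench: open-topped aluminium box, 12 mm walls, 220 (x) x 250 (y) mm, its rim with a black gasket 124 mm above the bench, sample vials inside. Origin: centre of its underside, on the bench; z up; its -x side is the front, roughly towards the robot; its +y wall carries the vent valve, its -y wall the pump line with a small dial gauge (not used)
- lid: clear acrylic lift-off lid, 224 x 250 x 12 mm, 0.6 to 0.9 kg, lying shut on the box's rim; below it a plug frame 16 mm deep sits in the box's mouth, gripped by a tacky bulb seal: the upward pull needed is 13 to 23 N for the first 5 to 9 mm, then drops to the weight, 6 to 8.5 N. Origin: centre of the plate's underside, 124 mm above the bench when shut; axes as the box's; z up
- lid_handle (a point): middle of the grip bar of the black bow handle in the middle of the lid: round bar 12 mm thick, 100 mm long, along the lid's y, centre 36 mm above the lid's top, so 48 mm above the lid's origin and 172 mm above the bench when shut; straight above the lid's centre of mass
- vent_lever (a joint): angle of the spring-return vent lever outside the box's +y wall: 0 = home, lever pointing to the box's front (-x) alongside the wall; grows clockwise seen from above as its free end swings away from the wall; stop at 1.45 rad, pointing nearly straight out (+y). The spring takes 1.5 N at the grip to start, about 4.5 N at the stop, and swings the lever home when let go
- lever_pivot (a point): point on the lever's upright pivot, at the lever's mid-height, 146 mm above the bench; 10 mm behind the box's centre (+x) and 195 mm to its +y (70 mm out from the wall); fixed to the box, axes as the box's
- lever_tip (a point): middle of the level lever, 100 mm from its pivot, near the free end. Its black rubber grip is 14 mm wide, 18 mm high (137 to 155 mm above the bench), from 40 to 110 mm from the pivot. Free room between grip and lid edge at home: 63 mm. Below the swept grip nothing of the box stands higher than 111 mm above the bench
- vial_a: bystander: amber glass sample vial with black cap, 27 mm diameter, 59 mm high, standing; origin at the centre of its underside
- vial_b: bystander: a second such vial
- beaker: bystander: plain aluminium beaker, 60 mm diameter, 75 mm high, standing; origin at the centre of its underside
- cell_clamp: bystander: cell pressure fixture, two aluminium plates 120 x 100 mm with four sprung corner bolts, 70 mm high; origin at the centre of its underside
- tray_stack: bystander: stack of four blue-rimmed cell trays, 120 x 85 x 45 mm; origin at the centre of its underside
- tweezers: bystander: steel tweezers lying flat, 135 mm long; origin near the middle, on the bench
- coin_box: bystander: white open sorting box with coin cells, 70 x 100 x 22 mm; origin at the centre of its underside

How it is judged:
By the outcome, as a careful person would: the job done as asked, in the order asked, and still so for the second after the job is handed in, while the arm keeps its last pose, push and grip.
It also fails if it takes over 54 s, if anything falls off the work surface, if the arm or the gripper's body presses on something with over 40 N, if the wrist force passes 120 N, or if a joint passes its speed limit or range.

## Robot

A 7-joint arm with a two-finger parallel gripper is mounted at the origin on the work surface. World frame = base frame: x ahead of the robot, y to its left, z up, the work surface at z = 0. Lengths are in m, angles in rad, forces in N, time in s.
With the tool pointing down it reaches from about 0.4 to 0.925 m from the base axis. Payload 4.1 kg.
Tool frame: the origin (TCP) lies on the centre line of the jaws, within the pads' length; the fingertips stand 25 mm ahead of it and the grasp point (between the pads) lies 6 mm ahead of it (env.nose_length is the distance from the TCP to the fingertips, in m); y points along the fingers, z is the direction in which the jaws open and shut, and the axes are right-handed (so a half turn about y gives the same grasp; the last joint's range is limited). The gripper opens to 85 mm and grips with 20 to 120 N. Pads are 22 mm wide; open, the fingers measure 114 mm over their backs; the gripper's body (76 mm by 85 mm) begins 54 mm behind the grasp point. The pads swing forward as they close: fully open they stand 13 mm farther back than shut.
Start: joints at [1.05, 0.398, 0.045, 1.537, -0.019, 1.207, -0.051], TCP at [0.266, -0.593, 0.256] pointing down, gripper open.
Joint ranges: [-2.82, 2.82], [-0.49, 2.23], [-1.37, 1.46], [0, 2.46], [-1.36, 4.5], [0.23, 2], [-2.94, 2.94]. Speed limits (rad/s): [2.57, 2.57, 3.14, 3.14, 3.14, 3.14, 3.14].

## Interface

Orientations are given as a rotation vector (axis times angle).
In Python, from bench import observe, imaging, order, env gives the robot as it stands.
- The arm moves only by the tool play_rows, never from a script. Its argument "targets" is a list of rows, each a list of 6 numbers: the shift along the tool's x, y, z scaled (see below), then the turn, a rotation vector about the tool's x, y, z scaled (see below). A call has 1 to 12 rows; each row is the pose to reach, as a shift and turn from the pose measured when the call began, along the tool's axes at that moment; what a row does not reach only later rows make up. The controller multiplies each number of a shift by 0.1 m and each number of a turn by 60 degrees. A row lasts 1/12 s, in which the tool goes at most 41.7 mm and 7.16 degrees, less where a joint would pass 70% of its speed; a pose out of reach is approached as far as the arm can. A call with a number of a shift or a turn outside -1 to 1 is refused whole. A call with a gripper value outside its range is refused whole. "jaw" is the opening, from 0 (shut) to 1 (fully open), set as the call begins (left out, the last holds). The fingers move at their own pace and stop on an object; the grip force is fixed at half the most. Time passes only in rows, so rows that repeat a pose let the fingers close. It gives the time, the measured TCP pose, the force and the opening at its end, in the units of the state.
- observe(): the state, without advancing time (a new reading comes with each control period).
- imaging.grab_frame(name): name is "scene" or "side" or "wrist"; returns (picture, depth): 400x640x3 uint8, red, green, blue; 400x640 float32, m along the optical axis (not along the pixel's ray), 0 where there is no reading.
- imaging.camera_info(name): a dict with "mtx" (3x3 intrinsics, pixels), "pose" (4x4, takes a point from camera to world coordinates). Camera axes: x right, y down, z forward; pixel columns grow to the right and rows downward; lengths in m; the calibration is good to about 2 mm. A picture is of the moment at which its call begins: read the wrist's pose just before it. camera_info takes no time and is no camera call; for the wrist camera it gives the pose at the moment of the call.
- order.hand_in(): hands the job in, once; it reports no verdict.
The state is a dict: "t": time; "joint_positions": joint angles; "qd": joint speeds; "effort": joint torques, N m; "position": TCP position; "orientation": TCP orientation; "ft_force": force on the tool from outside, world axes, zero at the start; "moment": the same for the moment, N m; "grip_width": opening from 0.0 (shut) to 1.0 (fully open).
Only numpy, scipy, OpenCV 4.12 (cv2) and the standard library are available. Lean on these libraries where they do the work, as an engineer would, in place of code of your own. Each camera call takes 0.05 s, during which the arm holds its last target. There are 200 camera calls.

## Working session

There is one attempt and no reset: what is moved stays moved. The work goes in short steps, Python scripts to look and compute and a tool call to move; the robot and the scene stay as the last step left them, time stands still between calls to the robot, and variables do not carry over. Pictures are saved under pics/ and viewed, about 8 in all and at most 12, crops included, and the job is handed in when it is done.

Besides the shell and the picture viewer there is one more tool, called after ">>>" as name([rows], argument=value, ...), one row to a line, values as JSON. play_rows: Moves the arm, as the interface text tells. Its arguments: {"type":"object","properties":{"targets":{"type":"array"},"jaw":{"type":"number"}},"required":["targets"]}

```bash
mkdir -p pics; python3 - <<'E'
from bench import observe, imaging, order, env
import cv2,numpy as np
np.set_printoptions(precision=4,suppress=True)
print(observe()); print(env.nose_length)
for n in("scene","side"):
    p,d=imaging.grab_frame(n); cv2.imwrite(f"pics/{n}0.png",p[:,:,::-1]); np.save(f"pics/{n}0.npy",d); c=imaging.camera_info(n); print(n,c)
E
```

```text
{'t': 0.0, 'joint_positions': array([ 1.05  ,  0.3992,  0.045 ,  1.5379, -0.0187,  1.207 , -0.0507]), 'qd': array([ 0.0006,  0.001 , -0.0005,  0.0012,  0.0012,  0.0007, -0.0002]), 'effort': array([ -0.0001, -47.5125,   1.3648, -25.4219,   0.0116,   0.0094,
         0.    ]), 'position': array([ 0.2659, -0.5925,  0.2553]), 'orientation': array([-0.4265,  1.9908, -1.9868]), 'ft_force': array([ 0.0428, -0.1668, -0.0756]), 'moment': array([-0.0125,  0.0066, -0.0118]), 'grip_width': 0.9998488465105065}
0.025
scene {'mtx': array([[383.1659,   0.    , 321.2492],
       [  0.    , 383.1659, 202.4565],
       [  0.    ,   0.    ,   1.    ]]), 'pose': array([[-0.7754,  0.4712, -0.4203,  0.9359],
       [ 0.6311,  0.559 , -0.5378,  0.4777],
       [-0.0185, -0.6823, -0.7309,  0.793 ],
       [ 0.    ,  0.    ,  0.    ,  1.    ]])}
side {'mtx': array([[487.6458,   0.    , 316.5167],
       [  0.    , 487.6458, 199.7201],
       [  0.    ,   0.    ,   1.    ]]), 'pose': array([[-0.7441, -0.3214,  0.5856, -0.0892],
       [-0.6678,  0.3378, -0.6632,  0.7566],
       [ 0.0153, -0.8846, -0.466 ,  0.6467],
       [ 0.    ,  0.    ,  0.    ,  1.    ]])}
```

View pics/scene0.png

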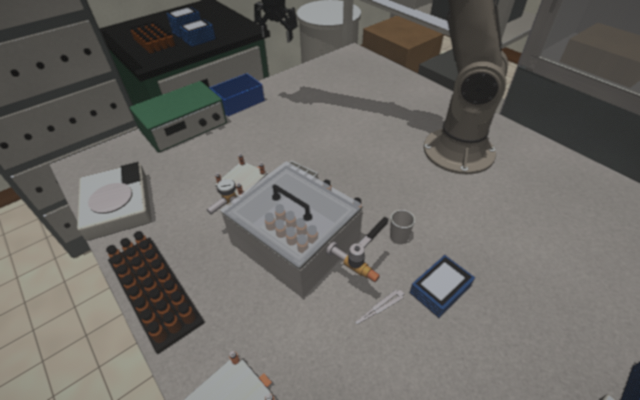

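View pics/side0.png

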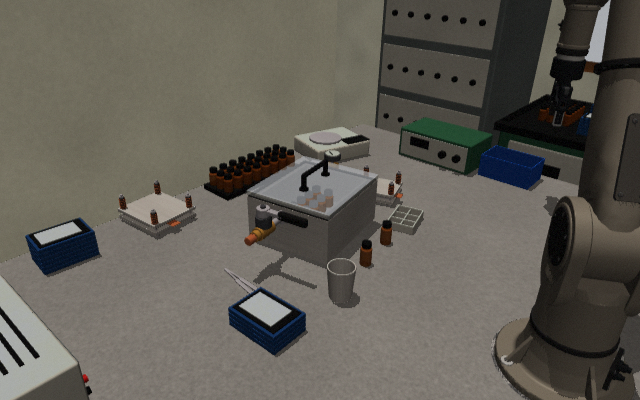

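The scene view shows the box around (293,235), its handle from (276,190) to (309,214), and the lever pivot at (357,250) with the grip reaching to (385,222). In the side view the handle runs (305,184)–(326,166) and the grip (280,214)–(306,221). A beaker stands near the lever tip.

```bash
cat > h.py <<'E'
import numpy as np,cv2
from bench import imaging
np.set_printoptions(precision=4,suppress=True)
def cloud(d,c):
    v,u=np.indices(d.shape); K=c["mtx"]; P=c["pose"]
    X=np.stack([(u-K[0,2])/K[0,0]*d,(v-K[1,2])/K[1,1]*d,d],-1)
    return X@P[:3,:3].T+P[:3,3]
def proj(p,c):
    q=np.linalg.inv(c["pose"])@np.append(p,1); q=c["mtx"]@q[:3]; return q[:2]/q[2]
def ray(u,v,c):
    r=c["pose"][:3,:3]@np.linalg.inv(c["mtx"])@[u,v,1.]; return c["pose"][:3,3],r/np.linalg.norm(r)
def tri(p1,c1,p2,c2):
    o1,a=ray(*p1,c1);o2,b=ray(*p2,c2)
    s=np.linalg.lstsq(np.stack([a,-b],1),o2-o1,rcond=None)[0]
    x,y=o1+s[0]*a,o2+s[1]*b; return (x+y)/2,np.linalg.norm(x-y)
E
python3 - <<'E'
from h import *
roi={"scene":{"handle":(268,180,318,222),"lever":(360,214,392,250)},"side":{"handle":(296,156,332,194),"lever":(274,208,312,230)}}
for n in roi:
    c=imaging.camera_info(n);p=cv2.imread(f"pics/{n}0.png");d=np.load(f"pics/{n}0.npy");W=cloud(d,c)
    for k,(a,b,e,f) in roi[n].items():
        m=np.zeros(d.shape,bool);m[b:f,a:e]=(p[b:f,a:e].max(2)<45)
        m&=(d>0)&(W[...,2]>.13)&(W[...,2]<.2)
        X=W[m]
        if len(X)<5: print(n,k,len(X));continue
        top=X[X[:,2]>np.percentile(X[:,2],40)]
        mu=np.median(top,0);ev=np.linalg.svd(top-top.mean(0))[2][0];t=(top-top.mean(0))@ev
        print(n,k,len(X),"z pct",np.percentile(X[:,2],[5,50,95]),"mean",top.mean(0),"dir",ev,"ends",top.mean(0)+ev*t.min(),top.mean(0)+ev*t.max())
    # rim plane
    m=(d>0)&(abs(W[...,2]-.136)<.006);m[:150]=0 if n=="scene" else m[:150]
    ims=p.copy();ims[m]=(0,0,255)
    cv2.imwrite(f"pics/{n}_m.png",ims)
a=cv2.imread("pics/scene_m.png")[150:300,200:420];b=cv2.imread("pics/scene0.png")[150:300,200:420]
s=cv2.imread("pics/side0.png")[140:290,220:420]
s2=cv2.imread("pics/side_m.png")[140:290,220:420]
r=lambda i:cv2.resize(i,(400,300),interpolation=cv2.INTER_NEAREST)
cv2.imwrite("pics/crop1.png",np.vstack([np.hstack([r(a),r(b)]),np.hstack([r(s2),r(s)])]))
E
```

```text
scene handle 147 z pct [0.1393 0.1728 0.1777] mean [ 0.623  -0.0376  0.1745] dir [-0.1917  0.9815 -0.0006] ends [ 0.6328 -0.0882  0.1746] [0.6128 0.0146 0.1745]
scene lever 47 z pct [0.15   0.1529 0.1549] mean [0.5216 0.1438 0.1538] dir [0.9815 0.1913 0.0078] ends [0.4931 0.1383 0.1536] [0.5498 0.1493 0.154 ]
side handle 296 z pct [0.1352 0.1611 0.1769] mean [ 0.6166 -0.0321  0.1701] dir [-0.1723  0.985  -0.0116] ends [ 0.6268 -0.09    0.1708] [0.6081 0.0168 0.1695]
side lever 282 z pct [0.1386 0.1491 0.1546] mean [0.5163 0.1426 0.1519] dir [-0.9788 -0.2047 -0.0095] ends [0.5518 0.15   0.1522] [0.4858 0.1362 0.1516]
```

View pics/crop1.png

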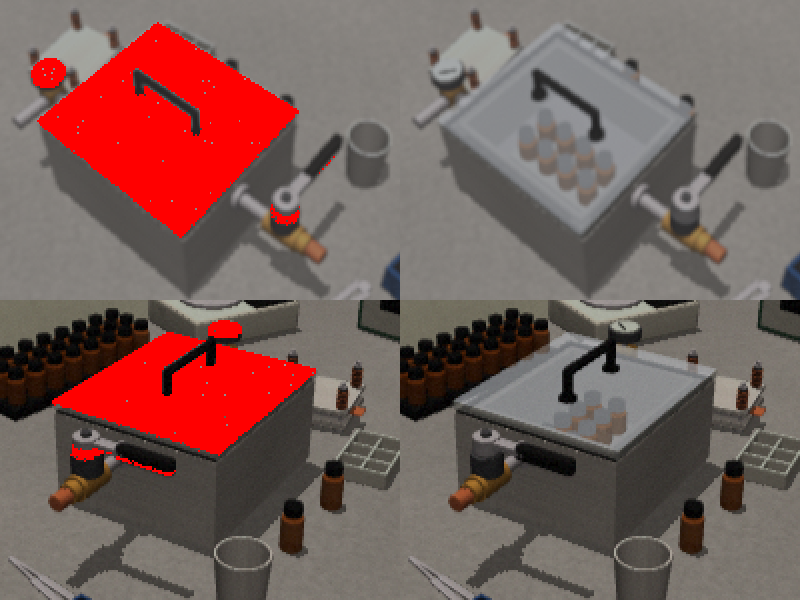

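```bash
cat >> h.py <<'E'
from scipy.spatial.transform import Rotation as Ro
def jawdir(R): return R[:,2]
def plan(pos,jaw,s):
    "tool y down, jaw axis (z) along +-world vector jaw; returns row"
    R=Ro.from_rotvec(s["orientation"]).as_matrix()
    j=np.append(jaw,0.);j/=np.linalg.norm(j)
    if j@R[:,2]<0:j=-j
    y=np.array([0,0,-1.]);T=np.stack([np.cross(y,j),y,j],1)
    return np.r_[R.T@(np.array(pos)-s["position"])/.1,Ro.from_matrix(R.T@T).as_rotvec()/np.radians(60)]
E
python3 - <<'E'
from h import *
from bench import observe
s=observe();print(Ro.from_rotvec(s["orientation"]).as_matrix())
for n in("scene","side"):
    c=imaging.camera_info(n);d=np.load(f"pics/{n}0.npy");W=cloud(d,c)
    m=((d>0)&(abs(W[...,2]-.136)<.006)).astype(np.uint8)
    m[:, 320+60 if n=="side" else 400:]=0
    k,l,st,_=cv2.connectedComponentsWithStats(m);i=1+st[1:,4].argmax()
    X=W[l==i];r=cv2.minAreaRect(X[:,:2].astype(np.float32));print(n,np.median(X[:,2]),r)
c1,c2=imaging.camera_info("scene"),imaging.camera_info("side")
# handle bar ends (bow corners) triangulated from crop pixels
for a,b in [((200+138/400*220,150+73/2),(220+210/2,140+42/2)),((200+197/400*220,150+105/2),(220+167/2,140+71/2)),((200+336/400*220,150+139/2),(220+174/2,140+163/2))]:
    print(tri(a,c1,b,c2))
E
```

```text
[[-0.9123 -0.0009  0.4095]
 [-0.4095  0.0016 -0.9123]
 [ 0.0001 -1.     -0.0018]]
scene 0.1353095523412839 ((0.6196580529212952, -0.039703160524368286), (0.22644305229187012, 0.2523628771305084), 10.876532554626465)
side 0.13546498381826588 ((0.6182286739349365, 0.6531062126159668), (0.094582200050354, 0.29879558086395264), 89.89462280273438)
(array([ 0.6279, -0.0849,  0.1728]), np.float64(0.0008095700187897632))
(array([0.6061, 0.0112, 0.1763]), np.float64(0.009284471814580504))
(array([0.4889, 0.1313, 0.1471]), np.float64(0.0026067105551210944))
```

>>> play_rows([
  [-0.86,0,-0.95,0,0,0],
  [-0.86,0,-0.95,0,0,0],
  [-0.86,0,-0.95,0,0,0],
  [-0.86,0,-0.95,0,0,0],
], jaw=0.4)

```text
t: 0.43
position: [0.3094, -0.4624, 0.2546]
orientation: [-0.433, 1.991, -1.974]
ft_force: [0.9, 0.5, -0.5]
grip_width: 0.456
```

>>> play_rows([
  [-0.86,0,-0.95,0,0,0],
  [-0.86,0,-0.95,0,0,0],
  [-0.86,0,-0.95,0,0,0],
  [-0.86,0,-0.95,0,0,0],
])

```text
t: 0.77
position: [0.3501, -0.3337, 0.2554]
orientation: [-0.439, 1.989, -1.965]
ft_force: [-0.8, -0.0, 0.1]
grip_width: 0.402
```

>>> play_rows([
  [-0.86,-0.1,-0.95,0,0,0],
  [-0.86,-0.1,-0.95,0,0,0],
  [-0.86,-0.1,-0.95,0,0,0],
  [-0.86,-0.1,-0.95,0,0,0],
])

```text
t: 1.1
position: [0.3897, -0.2049, 0.2674]
orientation: [-0.445, 1.985, -1.957]
ft_force: [0.8, 0.0, -0.3]
grip_width: 0.402
```

>>> play_rows([
  [-0.86,-0.1,-0.95,0,0,0],
  [-0.86,-0.1,-0.95,0,0,0],
  [-0.86,-0.1,-0.95,0,0,0],
  [-0.86,-0.1,-0.95,0,0,0],
])

```text
t: 1.43
position: [0.4279, -0.0757, 0.2802]
orientation: [-0.45, 1.98, -1.948]
ft_force: [0.0, -0.2, 0.0]
grip_width: 0.401
```

>>> play_rows([
  [-0.86,-0.1,-0.95,0,0.2,0],
  [-0.86,-0.1,-0.95,0,0.2,0],
  [-0.86,-0.1,-0.95,0,0.2,0],
  [-0.86,-0.1,-0.95,0,0.2,0],
])

```text
t: 1.77
position: [0.4639, 0.0525, 0.2932]
orientation: [-0.257, 2.102, -2.062]
ft_force: [0.1, 0.5, -0.2]
grip_width: 0.404
```

```bash
python3 - <<'E'
from h import *
from bench import observe
s=observe();print(s["t"],s["position"],s["joint_positions"]);print(Ro.from_rotvec(s["orientation"]).as_matrix())
y=np.radians(10.9);bx=np.array([np.cos(y),np.sin(y)]);by=np.array([-bx[1],bx[0]])
p=np.array([.5925,.157])-.092*bx
print(p,plan([*p,.25],by,s))
E
```

```text
1.7667 [0.4639 0.0525 0.2932] [ 0.3106  0.0502 -0.5186  1.896   0.007   1.1922 -1.5268]
[[-0.9679  0.0058  0.2513]
 [-0.2511  0.02   -0.9677]
 [-0.0106 -0.9998 -0.0179]]
[0.5022 0.1396] [-0.5839  0.4516 -0.7387  0.0174  0.0609 -0.0096]
```

>>> play_rows([
  [-0.58,0,-0.74,0.02,-0.12,-0.01],
  [-0.58,0,-0.74,0.02,-0.24,-0.01],
  [-0.58,0,-0.74,0.02,-0.36,-0.01],
  [-0.58,0,-0.74,0.02,-0.48,-0.01],
  [-0.58,0,-0.74,0.02,-0.59,-0.01],
  [-0.58,0,-0.74,0.02,-0.71,-0.01],
  [-0.58,0,-0.74,0.02,-0.83,-0.01],
  [-0.58,0,-0.74,0.02,-0.94,-0.01],
  [-0.58,0,-0.74,0.02,-0.94,-0.01],
])

```text
t: 2.52
position: [0.5017, 0.1381, 0.2948]
orientation: [-1.025, 1.44, -1.454]
ft_force: [-0.7, -0.6, -0.2]
grip_width: 0.4
```

>>> play_rows([
  [0,0,0,0,-0.12,0],
  [0,0,0,0,-0.24,0],
  [0,0,0,0,-0.36,0],
  [0,0,0,0,-0.48,0],
  [0,0,0,0,-0.59,0],
  [0,0,0,0,-0.71,0],
  [0,0,0,0,-0.83,0],
  [0,0,0,0,-0.95,0],
  [0,0,0,0,-1,0],
])

```text
t: 3.27
position: [0.5018, 0.1376, 0.2945]
orientation: [-1.463, 0.657, -0.675]
ft_force: [0.3, 0.4, 1.3]
grip_width: 0.401
```

>>> play_rows([
  [0,0,0,0,-0.12,0],
  [0,0,0,0,-0.24,0],
  [0,0,0,0,-0.36,0],
  [0,0,0,0,-0.48,0],
  [0,0,0,0,-0.59,0],
  [0,0,0,0,-0.71,0],
  [0,0,0,0,-0.83,0],
  [0,0,0,0,-0.95,0],
  [0,0,0,0,-1,0],
])

```text
t: 4.02
position: [0.502, 0.137, 0.2943]
orientation: [-1.568, -0.162, 0.145]
ft_force: [-0.9, -0.1, 0.7]
grip_width: 0.402
```

```bash
cat >> h.py <<'E'
y_=np.radians(10.9);bx=np.array([np.cos(y_),np.sin(y_)]);by=np.array([-bx[1],bx[0]])
piv=np.array([.5925,.157])
E
python3 - <<'E'
from h import *
from bench import observe
s=observe();print(s["t"],s["position"],s["joint_positions"]);print(Ro.from_rotvec(s["orientation"]).as_matrix())
print(plan([*(piv-.092*bx),.25],by,s))
p,d=imaging.grab_frame("wrist");c=imaging.camera_info("wrist");print(c["pose"])
cv2.imwrite("pics/w1.png",p[:,:,::-1]);np.save("pics/w1.npy",d);np.save("pics/w1c.npy",c["pose"])
W=cloud(d,c);m=(p.max(2)<50)&(d>0)&(W[...,2]>.135)&(W[...,2]<.165)&(W[...,1]>.11)
X=W[m];print(len(X))
if len(X)>20:
    q=X.mean(0);e=np.linalg.svd(X-q)[2][0];t=(X-q)@e;print(q,e,q+e*t.min(),q+e*t.max(),np.percentile(X[:,2],[5,50,95]))
E
```

```text
4.0167 [0.502  0.137  0.2943] [ 0.4827  0.2202 -0.9619  1.778   0.1976  1.2337  1.234 ]
[[ 0.9809  0.0104 -0.1942]
 [ 0.1942 -0.0017  0.981 ]
 [ 0.0099 -0.9999 -0.0037]]
[0.0021 0.4432 0.027  0.0035 0.0049 0.0095]
[[-0.1945  0.9346  0.2979  0.4278]
 [ 0.9809  0.1866  0.0551  0.1227]
 [-0.0041  0.3029 -0.953   0.4117]
 [ 0.      0.      0.      1.    ]]
1015
[0.5158 0.1379 0.155 ] [0.9811 0.1926 0.0181] [0.4856 0.132  0.1545] [0.5514 0.1449 0.1557] [0.1533 0.1552 0.1565]
```

View pics/w1.png

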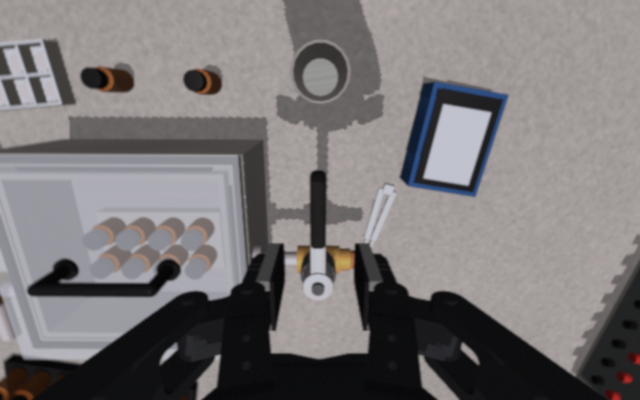

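The lever is at column 318, centred between the jaws. Descending to straddle its grip.

>>> play_rows([
  [0,0.35,0,0,0,0],
  [0,0.7,-0.02,0,0,0],
  [0,1,-0.02,0,0,0],
  [0,1,-0.02,0,0,0],
])

```text
t: 4.4
position: [0.4997, 0.1323, 0.1887]
orientation: [-1.57, -0.15, 0.151]
ft_force: [-1.4, -0.6, 0.1]
grip_width: 0.401
```

>>> play_rows([
  [0,0.2,0,0,0,0],
  [0,0.35,0,0,0,0],
  [0,0.44,0,0,0,0],
  [0,0.44,0,0,0,0],
])

```text
t: 4.73
position: [0.4993, 0.1318, 0.1442]
orientation: [-1.57, -0.147, 0.152]
ft_force: [-0.7, -0.8, 0.6]
grip_width: 0.4
```

```bash
cat >> h.py <<'E'
def arc(s,a0,a1,n,r,z,piv=piv,lim=7.16):
    for a in np.linspace(a0,a1,n+1)[1:]:
        rad=-bx*np.cos(a)+by*np.sin(a); j=bx*np.sin(a)+by*np.cos(a)
        print(np.round(plan([*(piv+r*rad),z],j,s),2).tolist(),',')
E
python3 - <<'E'
from h import *
from bench import observe
s=observe();print(s["t"],s["position"],s["joint_positions"],s["ft_force"])
print(plan([*(piv-.092*bx),.15],by,s))
arc(s,0,.75,10,.092,.15)
E
```

```text
4.7333 [0.4993 0.1318 0.1442] [ 0.3846  0.3971 -0.8855  1.9534  0.3756  0.9677  1.0784] [-0.6733 -0.7616  0.5894]
[ 0.0423 -0.0585  0.0709  0.0038 -0.0003 -0.0034]
[0.04, -0.06, 0.14, 0.0, 0.07, -0.0] ,
[0.05, -0.06, 0.21, 0.0, 0.14, -0.0] ,
[0.07, -0.06, 0.28, 0.0, 0.21, -0.0] ,
[0.08, -0.06, 0.34, 0.0, 0.29, -0.0] ,
[0.11, -0.06, 0.41, 0.0, 0.36, -0.0] ,
[0.13, -0.06, 0.47, 0.0, 0.43, -0.0] ,
[0.17, -0.06, 0.53, 0.0, 0.5, -0.0] ,
[0.2, -0.06, 0.59, 0.0, 0.57, -0.0] ,
[0.24, -0.06, 0.65, 0.0, 0.64, -0.0] ,
[0.29, -0.06, 0.7, 0.0, 0.72, -0.0] ,
```

>>> play_rows([
  [0.04,-0.06,0.14,0,0.07,0],
  [0.05,-0.06,0.21,0,0.14,0],
  [0.07,-0.06,0.28,0,0.21,0],
  [0.08,-0.06,0.34,0,0.29,0],
  [0.11,-0.06,0.41,0,0.36,0],
  [0.13,-0.06,0.47,0,0.43,0],
  [0.17,-0.06,0.53,0,0.5,0],
  [0.2,-0.06,0.59,0,0.57,0],
  [0.24,-0.06,0.65,0,0.64,0],
  [0.29,-0.06,0.7,0,0.72,0],
])

```text
t: 5.57
position: [0.516, 0.2056, 0.1519]
orientation: [-1.53, 0.445, -0.448]
ft_force: [0.0, -2.7, 0.5]
grip_width: 0.397
```

```bash
python3 - <<'E'
from h import *
from bench import observe
s=observe();print(s["t"],s["position"],s["joint_positions"],s["ft_force"])
arc(s,.75,1.25,6,.092,.15)
arc(s,1.25,1.45,5,.092,.15)
E
```

```text
5.5667 [0.516  0.2056 0.1519] [ 0.1157  0.4118 -0.7183  1.8611  0.3263  0.9911  0.2577] [ 0.0138 -2.7329  0.4654]
[-0.01, 0.02, 0.07, 0.0, 0.07, 0.0] ,
[-0.0, 0.02, 0.15, 0.0, 0.15, 0.0] ,
[0.01, 0.02, 0.22, 0.0, 0.23, 0.0] ,
[0.03, 0.02, 0.3, 0.0, 0.31, 0.0] ,
[0.06, 0.02, 0.37, 0.0, 0.39, 0.0] ,
[0.1, 0.02, 0.44, 0.0, 0.47, 0.0] ,
[0.11, 0.02, 0.47, 0.0, 0.51, 0.0] ,
[0.13, 0.02, 0.5, 0.0, 0.54, 0.0] ,
[0.15, 0.02, 0.53, 0.0, 0.58, 0.0] ,
[0.17, 0.02, 0.56, 0.0, 0.62, 0.0] ,
[0.2, 0.02, 0.59, 0.0, 0.66, 0.0] ,
```

>>> play_rows([
  [0,0.02,0.07,0,0.07,0],
  [0,0.02,0.15,0,0.15,0],
  [0.01,0.02,0.22,0,0.23,0],
  [0.03,0.02,0.3,0,0.31,0],
  [0.06,0.02,0.37,0,0.39,0],
  [0.1,0.02,0.44,0,0.47,0],
  [0.11,0.02,0.47,0,0.51,0],
  [0.11,0.02,0.47,0,0.51,0],
])

```text
t: 6.23
position: [0.5516, 0.2388, 0.1514]
orientation: [-1.399, 0.857, -0.864]
ft_force: [-1.7, -2.6, 2.2]
grip_width: 0.399
```

```bash
python3 - <<'E'
from h import *
from bench import observe
s=observe();print(s["t"],s["position"],s["joint_positions"],s["ft_force"],Ro.from_rotvec(s["orientation"]).as_matrix()[:,2])
v=s["position"][:2]-piv;print("tcp angle",np.arctan2(v@by,-v@bx),np.linalg.norm(v))
arc(s,1.29,1.45,4,.092,.15)
p,d=imaging.grab_frame("wrist");cv2.imwrite("pics/w2.png",p[:,:,::-1])
E
```

```text
6.2333 [0.5516 0.2388 0.1514] [-0.0347  0.4627 -0.5858  1.7551  0.3021  1.0164 -0.2686] [-1.7102 -2.6099  2.1888] [ 0.8937  0.4486 -0.002 ]
tcp angle 1.2975382179959092 0.09143783440194252
[-0.01, 0.01, 0.03, 0.0, 0.03, 0.01] ,
[-0.0, 0.01, 0.07, 0.0, 0.07, 0.01] ,
[0.0, 0.01, 0.1, 0.0, 0.11, 0.01] ,
[0.01, 0.01, 0.14, 0.0, 0.15, 0.01] ,
```

View pics/w2.png

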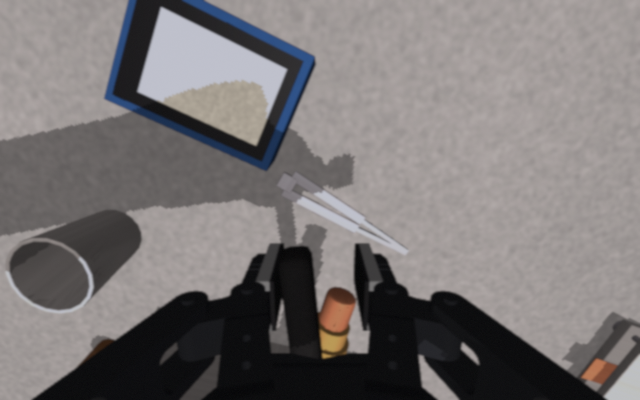

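The lever (column ~298) sits against the left, pushing finger. Going on to the stop.

>>> play_rows([
  [-0.01,0.01,0.03,0,0.03,0],
  [0,0.01,0.07,0,0.07,0],
  [0,0.01,0.1,0,0.11,0],
  [0,0.01,0.1,0,0.11,0],
])

```text
t: 6.62
position: [0.5601, 0.2429, 0.151]
orientation: [-1.361, 0.943, -0.951]
ft_force: [-1.8, -3.0, 1.7]
grip_width: 0.402
```

```bash
cat > st.py <<'E'
from h import *
from bench import observe
s=observe();v=s["position"][:2]-piv;a=np.arctan2(v@by,-v@bx);t=bx*np.sin(a)+by*np.cos(a)
print(s["t"],s["position"],s["joint_positions"],s["ft_force"])
print("tcp angle",a,np.linalg.norm(v),"ft tangential",s["ft_force"][:2]@t,"jaw",Ro.from_rotvec(s["orientation"]).as_matrix()[:,2])
E
python3 st.py
```

```text
6.6167 [0.5601 0.2429 0.151 ] [-0.0599  0.474  -0.5581  1.7322  0.2951  1.0222 -0.3734] [-1.8228 -2.9943  1.6865]
tcp angle 1.4006598098537593 0.09177745751407848 ft tangential -2.761549323161941 jaw [ 0.9389  0.3443 -0.0018]
```

>>> play_rows([
  [0,0,0.03,0,0.02,0],
  [0,0,0.06,0,0.03,0],
  [0,0,0.06,0,0.03,0],
  [0,0,0.06,0,0.03,0],
])

```text
t: 6.95
position: [0.5656, 0.2452, 0.1511]
orientation: [-1.35, 0.967, -0.974]
ft_force: [-2.8, -1.6, 1.2]
grip_width: 0.4
```

```bash
python3 st.py; python3 - <<'E'
from h import *
for n in("scene","side"):
    p,d=imaging.grab_frame(n);cv2.imwrite(f"pics/{n}2.png",p[:,:,::-1])
a=cv2.imread("pics/scene2.png")[140:300,280:440];b=cv2.imread("pics/side2.png")[150:290,200:340]
cv2.imwrite("pics/c2.png",np.hstack([cv2.resize(i,(400,400)) for i in(a,b)]))
E
```

```text
6.95 [0.5656 0.2452 0.1511] [-0.0683  0.4825 -0.5495  1.7172  0.2942  1.0275 -0.4009] [-2.8381 -1.5505  1.1847]
tcp angle 1.4651784947209008 0.09220503167231887 ft tangential -3.166872471414512 jaw [ 0.949   0.3152 -0.0019]
```

View pics/c2.png

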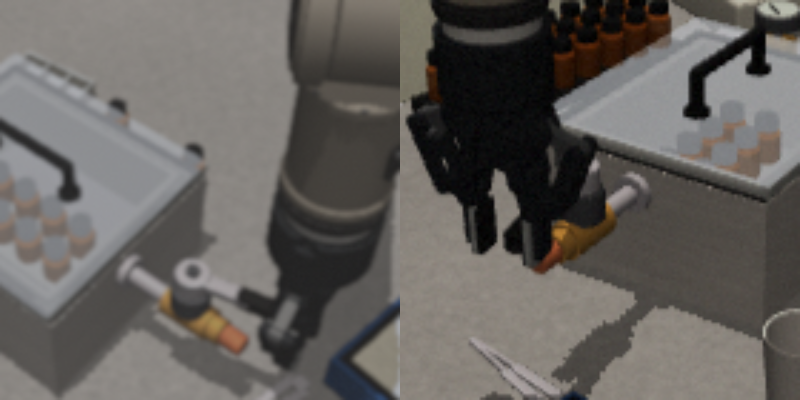

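The scene shows the lever not yet fully out: it rests on the trailing finger, so it lags the TCP by about 10 mm. Pushing further.

>>> play_rows([
  [0,0,0.04,0,0.03,0],
  [0,0,0.08,0,0.06,0],
  [0,0,0.11,0,0.08,0],
  [0,0,0.11,0,0.08,0],
])

```text
t: 7.38
position: [0.5739, 0.2475, 0.1508]
orientation: [-1.324, 1.033, -1.037]
ft_force: [-8.0, -5.8, 6.1]
grip_width: 0.401
```

```bash
python3 st.py
```

```text
7.3833 [0.5739 0.2475 0.1508] [-0.0874  0.4964 -0.5271  1.6913  0.2888  1.0417 -0.4754] [-8.0339 -5.8008  6.054 ]
tcp angle 1.5580863468992034 0.0923471733891799 ft tangential -9.038200451416454 jaw [ 0.9721  0.2342 -0.0076]
```

Force jumped to 9 N, so the lever is at the stop. Pressing slightly more and holding.

>>> play_rows([
  [0,0,0.02,0,0,0],
  [0,0,0.03,0,0,0],
  [0,0,0.03,0,0,0],
  [0,0,0.03,0,0,0],
  [0,0,0.03,0,0,0],
  [0,0,0.03,0,0,0],
  [0,0,0.03,0,0,0],
  [0,0,0.03,0,0,0],
  [0,0,0.03,0,0,0],
  [0,0,0.03,0,0,0],
  [0,0,0.03,0,0,0],
  [0,0,0.03,0,0,0],
])

```text
t: 8.38
position: [0.574, 0.2475, 0.1507]
orientation: [-1.331, 1.036, -1.035]
ft_force: [-8.2, -4.4, 6.4]
grip_width: 0.397
```

>>> play_rows([
  [0,0,0.01,0,0,0],
  [0,0,0.01,0,0,0],
  [0,0,0.01,0,0,0],
  [0,0,0.01,0,0,0],
  [0,0,0.01,0,0,0],
])

```text
t: 8.8
position: [0.5737, 0.2473, 0.1508]
orientation: [-1.334, 1.037, -1.034]
ft_force: [-5.1, -2.9, 3.9]
grip_width: 0.401
```

```bash
python3 st.py; python3 - <<'E'
from h import *
from bench import observe
s=observe()
arc(s,1.56,.8,9,.092,.15)
p,d=imaging.grab_frame("wrist");c=imaging.camera_info("wrist");W=cloud(d,c)
m=(p.max(2)<50)&(d>0)&(W[...,2]>.148)&(W[...,2]<.157);X=W[m][:,:2]
v=X-piv;r=np.hypot(*v.T);k=(r<.115)&(r>.045);X=X[k];q=X.mean(0)
if len(X)>10:
    vv=q-piv;print(len(X),q,"lever angle",np.arctan2(vv@by,-vv@bx))
E
```

```text
8.8 [0.5737 0.2473 0.1508] [-0.089   0.5011 -0.5269  1.6842  0.2881  1.0541 -0.4735] [-5.1202 -2.948   3.8553]
tcp angle 1.5554299230058413 0.09221665840088894 ft tangential -5.6141718140954815 jaw [ 0.9718  0.2354 -0.0172]
[0.0, 0.01, -0.07, 0.02, -0.05, 0.01] ,
[0.01, 0.01, -0.15, 0.02, -0.13, 0.01] ,
[0.02, 0.01, -0.23, 0.02, -0.21, 0.01] ,
[0.04, 0.01, -0.3, 0.02, -0.29, 0.01] ,
[0.07, 0.01, -0.38, 0.02, -0.37, 0.01] ,
[0.1, 0.02, -0.45, 0.02, -0.45, 0.01] ,
[0.14, 0.02, -0.51, 0.02, -0.53, 0.01] ,
[0.18, 0.02, -0.58, 0.02, -0.61, 0.01] ,
[0.23, 0.02, -0.64, 0.02, -0.69, 0.0] ,
3775 [0.5684 0.2408] lever angle 1.480542670907877
```

Holding once more firmly for margin, then returning with the lever.

>>> play_rows([
  [0,0,0.06,0,0,0],
  [0,0,0.06,0,0,0],
  [0,0,0.06,0,0,0],
  [0,0,0.06,0,0,0],
  [0,0,0.06,0,0,0],
  [0,0,0.06,0,0,0],
  [0,0,0.06,0,0,0],
  [0,0,0.06,0,0,0],
  [0,0,0.06,0,0,0],
  [0,0,0.06,0,0,0],
  [0,0,0.06,0,0,0],
  [0,0,0.06,0,0,0],
])

```text
t: 9.85
position: [0.5746, 0.2477, 0.1504]
orientation: [-1.345, 1.041, -1.03]
ft_force: [-13.4, -6.7, 8.5]
grip_width: 0.397
```

>>> play_rows([
  [0,0,0.05,0,0,0],
  [0,0,0.05,0,0,0],
  [0,0,0.05,0,0,0],
])

```text
t: 10.1
position: [0.5746, 0.2477, 0.1501]
orientation: [-1.357, 1.046, -1.027]
ft_force: [-13.9, -6.0, 10.0]
grip_width: 0.403
```

>>> play_rows([
  [0,0.01,-0.07,0.02,-0.05,0.01],
  [0.01,0.01,-0.15,0.02,-0.13,0.01],
  [0.02,0.01,-0.23,0.02,-0.21,0.01],
  [0.04,0.01,-0.3,0.02,-0.29,0.01],
  [0.07,0.01,-0.38,0.02,-0.37,0.01],
  [0.1,0.02,-0.45,0.02,-0.45,0.01],
  [0.14,0.02,-0.51,0.02,-0.53,0.01],
  [0.18,0.02,-0.58,0.02,-0.61,0.01],
  [0.23,0.02,-0.64,0.02,-0.69,0.01],
])

```text
t: 10.85
position: [0.5174, 0.2104, 0.151]
orientation: [-1.531, 0.49, -0.456]
ft_force: [-3.4, -0.9, -1.1]
grip_width: 0.401
```

```bash
python3 st.py; python3 - <<'E'
from h import *
from bench import observe
s=observe()
arc(s,.75,-0.1,10,.092,.15)
E
```

```text
10.85 [0.5174 0.2104 0.151 ] [ 0.1047  0.4297 -0.7131  1.8387  0.3162  1.016   0.2291] [-3.3828 -0.9406 -1.1337]
tcp angle 0.8083172103992174 0.09216095623116854 ft tangential -2.7267806966345796 jaw [ 0.5669  0.8236 -0.0177]
[0.01, 0.01, -0.13, 0.02, -0.12, -0.02] ,
[0.02, 0.01, -0.21, 0.02, -0.2, -0.02] ,
[0.04, 0.01, -0.28, 0.01, -0.28, -0.02] ,
[0.07, 0.02, -0.36, 0.01, -0.37, -0.02] ,
[0.1, 0.02, -0.43, 0.01, -0.45, -0.02] ,
[0.14, 0.02, -0.5, 0.01, -0.53, -0.02] ,
[0.18, 0.02, -0.56, 0.01, -0.61, -0.02] ,
[0.23, 0.02, -0.62, 0.01, -0.69, -0.02] ,
[0.29, 0.02, -0.68, 0.01, -0.77, -0.02] ,
[0.34, 0.02, -0.73, 0.01, -0.85, -0.02] ,
```

>>> play_rows([
  [0.01,0.01,-0.13,0.02,-0.12,-0.02],
  [0.02,0.01,-0.21,0.02,-0.2,-0.02],
  [0.04,0.01,-0.28,0.02,-0.28,-0.02],
  [0.07,0.02,-0.36,0.02,-0.37,-0.02],
  [0.1,0.02,-0.43,0.01,-0.45,-0.02],
  [0.14,0.02,-0.5,0.01,-0.53,-0.02],
  [0.18,0.02,-0.56,0.01,-0.61,-0.02],
  [0.23,0.02,-0.62,0.01,-0.69,-0.02],
  [0.29,0.02,-0.68,0.01,-0.77,-0.02],
  [0.29,0.02,-0.68,0.01,-0.77,-0.02],
])

```text
t: 11.68
position: [0.5044, 0.1367, 0.1501]
orientation: [-1.563, -0.159, 0.158]
ft_force: [-0.5, -0.3, -0.1]
grip_width: 0.404
```

```bash
python3 st.py
```

```text
11.6833 [0.5044 0.1367 0.1501] [ 0.3855  0.399  -0.8935  1.9377  0.3724  0.9771  1.0905] [-0.5114 -0.2707 -0.0669]
tcp angle -0.03582036692256424 0.09039763152173956 ft tangential -0.14915394394281634 jaw [-0.2006  0.9797  0.0016]
```

Lever home, no contact force. Lift out and head over the handle.

>>> play_rows([
  [0,-0.35,0,0,0,0],
  [0,-0.7,0,0,0,0],
  [0,-1,0,0,0,0],
  [0,-1,0,0,0,0],
])

```text
t: 12.02
position: [0.5085, 0.1399, 0.2568]
orientation: [-1.56, -0.169, 0.145]
ft_force: [0.1, 0.4, -0.3]
grip_width: 0.399
```

>>> play_rows([
  [0,-0.35,0,0,0.1,0],
  [0,-0.5,0,0,0.2,0],
  [0,-0.5,-0.2,0,0.32,0],
  [0,-0.5,-0.5,0,0.44,0],
  [0,-0.5,-0.7,0,0.56,0],
  [0,-0.5,-0.8,0,0.67,0],
  [0,-0.5,-0.8,0,0.75,0],
  [0,-0.5,-0.8,0,0.75,0],
], jaw=0.8)

```text
t: 12.68
position: [0.5245, 0.0611, 0.3067]
orientation: [-1.51, 0.45, -0.472]
ft_force: [0.9, 0.0, 0.1]
grip_width: 0.799
```

```bash
python3 st.py; python3 - <<'E'
from h import *
from bench import observe
s=observe()
print(plan([.6195,-.036,.29],bx,s))
E
```

```text
12.6833 [0.5245 0.0611 0.3067] [ 0.512   0.1923 -0.8076  1.7512  0.1446  1.2419  0.6508] [0.9144 0.0046 0.1107]
tcp angle -0.7634320619180484 0.1175587269663639 ft tangential -0.74307012601723 jaw [0.5555 0.8314 0.0148]
[ 1.328   0.1763 -0.2821 -0.0172  0.7557  0.0035]
```

>>> play_rows([
  [0.4,0.05,-0.1,-0.01,0.11,0],
  [0.7,0.1,-0.2,-0.02,0.22,0],
  [0.95,0.15,-0.26,-0.02,0.33,0],
  [0.95,0.17,-0.28,-0.02,0.44,0],
  [0.95,0.17,-0.28,-0.02,0.55,0],
  [0.95,0.17,-0.28,-0.02,0.66,0],
  [0.95,0.17,-0.28,-0.02,0.75,0],
  [0.95,0.17,-0.28,-0.02,0.75,0],
])

```text
t: 13.35
position: [0.5887, -0.0134, 0.2903]
orientation: [-1.298, 1.06, -1.066]
ft_force: [-0.1, -0.9, 0.2]
grip_width: 0.801
```

```bash
python3 st.py; python3 - <<'E'
from h import *
from bench import observe
s=observe()
c=imaging.camera_info("wrist");p,d=imaging.grab_frame("wrist");W=cloud(d,c)
cv2.imwrite("pics/w3.png",p[:,:,::-1])
m=(p.max(2)<60)&(d>0)&(W[...,2]>.168)&(W[...,2]<.19)&(np.hypot(W[...,0]-.62,W[...,1]+.036)<.07)
X=W[m];print(len(X))
if len(X)>20:
    q=X.mean(0);e=np.linalg.svd(X-q)[2][0];t=(X-q)@e;print(q,e,"mid",q+e*(t.min()+t.max())/2,np.ptp(t),np.percentile(X[:,2],[5,50,95]))
    j=np.cross(e,[0,0,1])[:2]; mid=q+e*(t.min()+t.max())/2
    print(plan([*mid[:2],.29],j,s))
m=(d>0)&(abs(W[...,2]-.136)<.004);m=m.astype(np.uint8)
k,l,st,_=cv2.connectedComponentsWithStats(m);i=1+st[1:,4].argmax();print(cv2.minAreaRect(W[l==i][:,:2].astype(np.float32)),np.median(W[l==i][:,2]))
E
```

```text
13.35 [ 0.5887 -0.0134  0.2903] [ 0.4431  0.3122 -0.624   1.6298  0.1938  1.2607 -0.02  ] [-0.0813 -0.9365  0.2456]
tcp angle -1.358460729275656 0.1704409948229958 ft tangential 0.06061553701962561 jaw [0.9806 0.1961 0.0002]
1702
[ 0.6188 -0.0349  0.1775] [ 0.186  -0.9825  0.0074] mid [ 0.6195 -0.0388  0.1775] 0.10843236309294016 [0.1751 0.1777 0.1792]
[ 0.3095  0.0042  0.2522 -0.0003  0.0097  0.0038]
((0.6202821731567383, -0.04079750180244446), (0.22477640211582184, 0.2502133548259735), 10.802336692810059) 0.13656991255125928
```

View pics/w3.png

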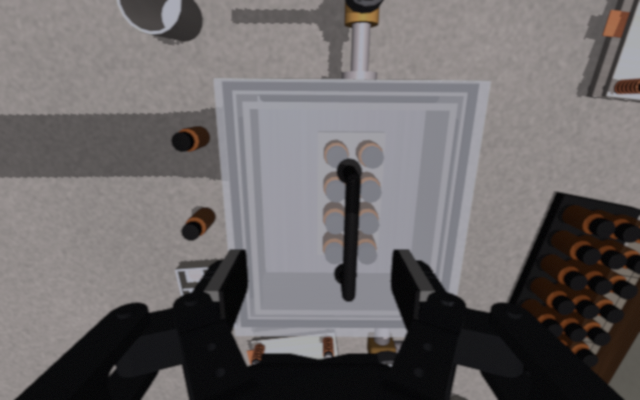

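The handle bar is at columns ~345–355, vertical in the view; measured middle (0.6195, −0.039), top 0.1775. That agrees with the lid rectangle.

>>> play_rows([
  [0.16,0,0.13,0,0.01,0],
  [0.31,0,0.25,0,0.01,0],
  [0.31,0,0.25,0,0.01,0],
  [0.31,0.3,0.25,0,0.01,0],
  [0.31,0.6,0.25,0,0.01,0],
  [0.31,0.6,0.25,0,0.01,0],
])

```text
t: 13.9
position: [0.6156, -0.0388, 0.2247]
orientation: [-1.303, 1.071, -1.062]
ft_force: [-1.5, -0.6, -0.8]
grip_width: 0.8
```

```bash
python3 st.py; python3 - <<'E'
from h import *
from bench import observe
print(plan([.6195,-.039,.178],bx,observe()))
E
```

```text
13.9 [ 0.6156 -0.0388  0.2247] [ 0.4394  0.4194 -0.594   1.6374  0.252   1.1721 -0.0219] [-1.4798 -0.6073 -0.8195]
tcp angle -1.498169581252984 0.19715340898983366 ft tangential 1.5407966464196419 jaw [ 0.9813  0.1922 -0.01  ]
[0.0089 0.4664 0.0422 0.0096 0.0031 0.0011]
```

>>> play_rows([
  [0,0.2,0.04,0.01,0,0],
  [0.01,0.4,0.04,0.01,0,0],
  [0.01,0.47,0.04,0.01,0,0],
  [0.01,0.47,0.04,0.01,0,0],
])

```text
t: 14.23
position: [0.6183, -0.0389, 0.1767]
orientation: [-1.297, 1.066, -1.064]
ft_force: [0.8, -0.0, -0.3]
grip_width: 0.798
```

```bash
python3 st.py; python3 - <<'E'
from h import *
from bench import observe
print(plan([.6195,-.039,.178],bx,observe()))
E
```

```text
14.2333 [ 0.6183 -0.0389  0.1767] [ 0.4294  0.4651 -0.5814  1.6862  0.284   1.0778 -0.0446] [ 0.819  -0.0133 -0.2622]
tcp angle -1.511701599003795 0.197592559399315 ft tangential -0.8102805821308694 jaw [ 0.981   0.1937 -0.0023]
[ 0.0033 -0.0126  0.0112  0.0022  0.0045  0.0003]
```

Close on the bar.

>>> play_rows([
  [0,-0.01,0.01,0,0,0],
  [0,-0.01,0.01,0,0,0],
  [0,-0.01,0.01,0,0,0],
  [0,-0.01,0.01,0,0,0],
  [0,-0.01,0.01,0,0,0],
  [0,-0.01,0.01,0,0,0],
  [0,-0.01,0.01,0,0,0],
  [0,-0.01,0.01,0,0,0],
  [0,-0.01,0.01,0,0,0],
  [0,-0.01,0.01,0,0,0],
], jaw=0)

```text
t: 15.07
position: [0.6197, -0.0387, 0.1789]
orientation: [-1.296, 1.065, -1.065]
ft_force: [-1.5, -0.5, 5.7]
grip_width: 0.119
```

```bash
python3 st.py
```

```text
15.0667 [ 0.6197 -0.0387  0.1789] [ 0.4288  0.4647 -0.5819  1.6816  0.2838  1.0816 -0.0446] [-1.458  -0.479   5.7249]
tcp angle -1.5189084753144346 0.19756814680187137 ft tangential 1.510172787427112 jaw [ 0.9811  0.1935 -0.0011]
```

Gripped (opening 10 mm). Pulling up slowly.

>>> play_rows([
  [0,-0.02,0,0,0,0],
  [0,-0.04,0,0,0,0],
  [0,-0.06,0,0,0,0],
  [0,-0.08,0,0,0,0],
  [0,-0.1,0,0,0,0],
  [0,-0.12,0,0,0,0],
  [0,-0.13,0,0,0,0],
  [0,-0.14,0,0,0,0],
  [0,-0.14,0,0,0,0],
])

```text
t: 15.82
position: [0.6201, -0.0387, 0.1941]
orientation: [-1.296, 1.064, -1.066]
ft_force: [0.5, -0.5, -8.3]
grip_width: 0.119
```

```bash
python3 st.py
```

```text
15.8167 [ 0.6201 -0.0387  0.1941] [ 0.4325  0.4498 -0.5865  1.6667  0.274   1.1077 -0.0368] [ 0.5424 -0.5174 -8.2916]
tcp angle -1.5208212049183527 0.19763331650049742 ft tangential -0.4647523959028556 jaw [0.9811 0.1936 0.    ]
```

The lid came free without a jump (8.3 N, its weight; risen 15 mm). Up another 17 mm.

>>> play_rows([
  [0,-0.04,0,0,0,0],
  [0,-0.08,0,0,0,0],
  [0,-0.12,0,0,0,0],
  [0,-0.15,0,0,0,0],
  [0,-0.17,0,0,0,0],
  [0,-0.17,0,0,0,0],
  [0,-0.17,0,0,0,0],
  [0,-0.17,0,0,0,0],
  [0,-0.17,0,0,0,0],
  [0,-0.17,0,0,0,0],
])

```text
t: 16.65
position: [0.62, -0.0387, 0.2108]
orientation: [-1.296, 1.064, -1.065]
ft_force: [-0.3, 0.5, -8.2]
grip_width: 0.117
```

```bash
python3 st.py; cat > lid.py <<'E'
from h import *
import sys
for n in("scene","side"):
    c=imaging.camera_info(n);p,d=imaging.grab_frame(n);cv2.imwrite(f"pics/{n}{sys.argv[1]}.png",p[:,:,::-1]);W=cloud(d,c)
    q=W-np.array([.6195,-.039,0]);lx=q[...,:2]@bx;ly=q[...,:2]@by
    m=(d>0)&(abs(W[...,2]-.168)<.02)&(abs(lx)<.125)&(abs(ly)<.14);X=W[m];Lx,Ly=lx[m],ly[m]
    A=np.c_[Lx,Ly,np.ones(len(Lx))];k=np.ones(len(Lx),bool)
    for _ in range(5):
        f=np.linalg.lstsq(A[k],X[k,2],rcond=None)[0];k=abs(A@f-X[:,2])<.004
    r=cv2.minAreaRect(X[k][:,:2].astype(np.float32))
    print(n,k.sum(),"tilt x,y deg",np.degrees(f[:2]),"top z",f[2],r)
    L=cv2.imread(f"pics/{n}{sys.argv[1]}.png")
a=cv2.imread(f"pics/scene{sys.argv[1]}.png")[130:310,190:430];b=cv2.imread(f"pics/side{sys.argv[1]}.png")[120:300,200:440]
cv2.imwrite("pics/c%s.png"%sys.argv[1],np.hstack([cv2.resize(i,(400,300)) for i in(a,b)]))
E
python3 lid.py 5
```

```text
16.65 [ 0.62   -0.0387  0.2108] [ 0.4366  0.4343 -0.5912  1.6492  0.2628  1.1386 -0.0279] [-0.2802  0.4644 -8.1691]
tcp angle -1.51999228320087 0.19762041257676316 ft tangential 0.21292901323509847 jaw [ 0.9811  0.1935 -0.0005]
scene 6787 tilt x,y deg [-0.1061  0.0901] top z 0.16699983678364078 ((0.6196386218070984, -0.039750486612319946), (0.22692060470581055, 0.2521284222602844), 10.928617477416992)
side 3804 tilt x,y deg [-0.04    0.0699] top z 0.1665178627026709 ((0.620631992816925, -0.03870745003223419), (0.22621534764766693, 0.25504040718078613), 11.168169021606445)
```

View pics/c5.png

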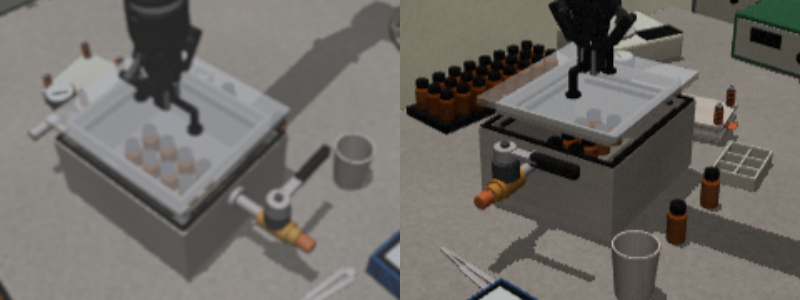

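Both views show the lid clear of the box and the lever home alongside the wall. The lid is raised 31 mm, level within 0.1°, and centred. I'll let it settle for half a second, then hand in.

>>> play_rows([
  [0,0,0,0,0,0],
  [0,0,0,0,0,0],
  [0,0,0,0,0,0],
  [0,0,0,0,0,0],
  [0,0,0,0,0,0],
  [0,0,0,0,0,0],
])

```text
t: 17.25
position: [0.6201, -0.0387, 0.2109]
orientation: [-1.296, 1.064, -1.066]
ft_force: [-0.8, 0.2, -8.4]
grip_width: 0.115
```

```bash
python3 - <<'E'
from bench import observe,order
s=observe();print(s["t"],s["position"],abs(s["qd"]).max(),s["ft_force"],s["grip_width"])
if abs(s["qd"]).max()<.02 and .2<s["position"][2]<.218: print(order.hand_in())
E
```

```text
17.25 [ 0.62005127 -0.0386763   0.2109265 ] 0.0017615802106013634 [-0.79685555  0.18349122 -8.37847247] 0.11512582898306901
the job is handed in; nothing more can be done
None
```

I vented the box and handed the job in at 17.25 s with the lid held about 31 mm above its seat.

- **Vent lever:** I straddled the lever's grip and swung it out until the force jumped to 9 N, which I took as the stop. I held it there for more than 2.5 s; the push eased to 5.6 N partway, so I pressed harder for the last 1.3 s. The lever then followed the gripper home, and the last pictures show it alongside the wall.
- **Lid:** It came off its seal in one slow pull, with about 15 mm of rise by the next reading and no jump seen. Both cameras then gave about 31 mm of lift, tilt of about 0.1° and the centre within 1–2 mm of its shut place. The wrist force was 8.4 N, the lid's weight, and the joints were nearly still (0.002 rad/s).
- **Bystanders:** The gripper stayed well above them, and I saw none move in the pictures. I did not measure their positions.
- **Checks that disagreed:** I first expected the lever to run ahead of the gripper as it was pushed, but it lagged by about 10 mm, so I pushed further. The camera put the lever at 1.48 rad against the stated 1.45 rad stop, which is within measuring error. One early triangulation of the handle was 9 mm off, so I used the wrist camera's depth measurement instead.

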